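Hang the roller carrier in the slotted rail

ROBOT

A 7-joint arm with a two-finger parallel gripper is mounted at the origin on a cart in front of the work surface, level with it; the furniture and walls round the work are solid. World frame = base frame: x ahead of the robot, y to its left, z up, the work surface at z = 0. Lengths are in m, angles in rad, forces in N, time in s.
With the tool pointing down it reaches from about 0.425 to 0.925 m from the base axis. Payload 6.8 kg.
Tool frame: the origin (TCP) lies on the front face of the gripper's body, between the roots of the fingers; the fingertips stand 80 mm ahead of it and the grasp point (between the pads) lies 61 mm ahead of it (env.tcp_to_grasp is the distance from the TCP to the grasp point, in m); z points along the fingers, y is the direction in which the jaws open and shut (so a half turn about z gives the same grasp; the last joint's range is limited). The gripper opens to 88 mm and grips with 3 to 60 N. Pads are 20 mm wide; open, the fingers measure 115 mm over their backs; the gripper's body (75 mm by 178 mm) begins 61 mm behind the grasp point.
Start: joints at [-1.428, 0.477, 0.022, 1.555, -0.011, 1.109, -0.083], TCP at [0.168, 0.654, 0.303] pointing down, gripper open.
Joint ranges: [-2.96, 2.96], [-0.34, 2.1], [-1.41, 1.46], [0.24, 2.44], [-1.37, 4.51], [0.17, 1.92], [-2.96, 2.96]. Speed limits (rad/s): [2.39, 2.39, 3.14, 3.14, 3.14, 3.14, 3.14].

INTERFACE

Orientations are given as a 3x3 rotation matrix whose columns are the frame's x, y, z axes.
In Python, from workcell import status, eyes, ticket, env gives the robot as it stands.
- The arm moves only by the tool jog_arm, never from a script. Its argument "plan" is a list of rows, each a list of 7 numbers: the shift along the tool's x, y, z scaled (see below), then the turn, a rotation vector about the tool's x, y, z scaled (see below), then the gripper command: -1 is shut, 1 is fully open, values between are in proportion. In form: [[x, y, z, ax, ay, az, hand], ...]. A call has 1 to 20 rows; each row shifts and turns the commanded pose from where the row before left it, along the tool's axes as they then stand; what a row does not reach is not made up. The controller multiplies each number of a shift by 3 cm and each number of a turn by pi rad. A row lasts 1/12 s, in which the tool goes at most 41.7 mm and 7.16 degrees, less where a joint would pass 70% of its speed; a pose out of reach is approached as far as the arm can. A call with a number of a shift or a turn outside -1 to 1 is refused whole. A call with a gripper value outside its range is refused whole. The fingers move at their own pace and stop on an object; "squeeze" is the grip in N (left out, the last holds). Time passes only in rows, so rows that do not move let the fingers close. It gives the time, the measured TCP pose, the force and the opening at its end, in the units of the state.
- status.state(): the state, without advancing time (a new reading comes with each control period).
- eyes.get_image(name): name is "side" or "top"; returns a dict with "frame" (420x560x3 uint8, blue, green, red), "range_z" (420x560 float32, m along the optical axis (not along the pixel's ray), 0 where there is no reading), "fx", "fy", "cx", "cy" (pixels), "distortion" ([k1, k2, p1, p2, k3] as OpenCV has them; the pictures are not rectified), "R" (3x3) and "t" (3): a world point X has camera coordinates R X + t. Camera axes: x right, y down, z forward; pixel columns grow to the right and rows downward; lengths in m; the calibration is good to about 2 mm. A picture is of the moment at which its call begins.
- ticket.finish_job(): hands the job in, once; it reports no verdict.
The state is a dict: "time_s": time; "joints": joint angles; "qvel": joint speeds; "joint_efforts": joint torques, N m; "eef_pos": TCP position; "tool_rot": TCP orientation; "ft_force": force on the tool from outside, world axes, zero at the start; "wrist_torque": the same for the moment, N m; "finger_gap": finger opening in m.
Only numpy, scipy, OpenCV 4.12 (cv2) and the standard library are available. Lean on these libraries where they do the work, as an engineer would, in place of code of your own. Each camera call takes 0.05 s, during which the arm holds its last target.

TASK

Take the carrier with the two small rollers (not the one with a single big wheel), bring its rollers into the open end of the slotted rail and slide it along until the rail's spring pin has clicked down between the two rollers, then let go so that it hangs there upright and still. Push gently and feel for the pin, a few newtons are enough: never force the carrier against the rail or ram the spring buffer behind the pin. Leave everything else where it stands.

Things in the scene. Friction and masses are not known exactly. Their poses are not given: they have to be found in the camera images.
- carrier: The carrier to hang: aluminium C-shaped hanger, about 160 g, 126 mm high, standing on its foot with two small white rollers side by side. Origin: centre of the foot's underside, z up. mm: foot x -22 to 26, y -20 to 20, z 0 to 8; fork prongs to x -42; front plate x -18.5 to -13.5, y -17 to 17, to z 82. It hangs upright by itself. In the rail its x and y point as the rail's do.
- carrier_rollers (a point): Point midway between the carrier's two rollers: x 0, y 0, z 62 mm in its frame, axes as the carrier's. Rollers: 16 mm diameter, 10 mm wide (x -5 to 5), axes along x at y -8.3 and +8.3. A guide bar 56 mm long (y -28 to 28), 6 mm high (z 59 to 65), x -13.5 to -6.5, with a neck to the rollers, runs in the rail's slot.
- carrier_tab (a point): Grip point in the carrier's upright tab, 14 mm below its top: x -22, y 0, z 112 mm in the carrier's frame. The tab spans x -30 to -14, y -6 to 6, z 66 to 126 mm; grip it across its 12 mm thickness, along the carrier's y; in the rail it stands in front of and above the rail.
- wheel_carrier: A look-alike carrier standing on the bench, same foot, plate and tab, but with one big white wheel (28 mm diameter) in place of the two small rollers; it does not fit this rail and stays where it is. Origin: centre of the foot's underside.
- rail: Fixed stand with a straight aluminium rail, 260 mm long along its y. Origin: on the bench top below the rail's middle. Closed smooth channel (friction 0.2): inside x -6.5 to 6.5, z 130 to 149 mm, walls 3 mm, top at z 152. A slot in its front face (x -9.5) at z 134 to 144 takes the carrier's guide bar. The +y end (y 130) is the open mouth, the -y end is capped. Uprights stand behind (x over 39).
- rail_mouth (a point): Middle of the open mouth at seated roller height: x 0, y 130, z 138 mm in the rail's frame, axes as the rail's. Enter along -y with the roller midpoint at x 0 and z 138 to 141: about 1.5 mm of play each way. Seated, the rollers stand on the channel floor, the carrier's origin 76 mm above the bench.
- rail_far (a point): Middle of the channel at the rail's capped end: x 0, y -130, z 138 mm in the rail's frame. Somewhere on the way there, 100 to 200 mm in from the mouth (not reported), a grey block with the spring pin is clamped on the rail. 1.5 mm behind a clicked-in carrier is a spring buffer in the channel, 1.2 N per mm, rigid after 10 mm; let go, a carrier a few mm too far springs back into the click.
- pin (a joint): Height in m of the spring pin (12 mm round nose) that reaches down into the channel; its 11 mm steel head stands above a grey block on the rail. 0: down, nothing under it; 0.005: on top of a roller; about 0.0023: clicked down between the two rollers. Passing a roller under it takes about 3 to 5 N (spring 2 N at 0, plus 0.3 N per mm).
- petri_a: Bystander, leave it: flat round petri dish, 60 mm across, 14 mm high. Origin: centre of its underside.
- tube_1: Bystander, leave it: capped sample tube lying flat, 88 mm long, 16 mm thick. Origin: centre of its underside.
- sample_1: Bystander, leave it: lidded sample cup, 41 mm across, 59 mm high. Origin: centre of its underside.
- sample_3: Bystander, leave it: lidded sample cup, 41 mm across, 59 mm high, standing under the rail. Origin: centre of its underside.
- tape_roll: Bystander, leave it: roll of label tape lying flat, 66 mm across, 19 mm high. Origin: centre of its underside.
- sample_5: Bystander, leave it: lidded sample cup, 41 mm across, 59 mm high. Origin: centre of its underside.

How it is judged:
On the way:
1. both rollers have entered the rail through its open mouth (x of carrier_rollers in the frame of rail between -0.005 and 0.005 m and z of carrier_rollers in the frame of rail between 0.134 and 0.146 m and y of carrier_rollers in the frame of rail between 0.04 and 0.11 m), for 0.1 s.
At the end, for the whole second after the job is handed in: The carrier's rollers are inside the channel (midpoint within 5 mm across and 6 mm in height, between 90 and 210 mm in from the mouth), the spring pin rests between them (pin 1.2 to 3.6 mm up), the carrier hangs upright within 0.15 rad, released and at rest (x of carrier_rollers in the frame of rail between -0.005 and 0.005 m and z of carrier_rollers in the frame of rail between 0.134 and 0.146 m and y of carrier_rollers in the frame of rail between -0.08 and 0.04 m and value of joint pin between 0.0012 and 0.0036 m and angle between carrier's own z axis and vertical below 0.15 rad and linear speed of carrier below 0.01 m/s); the robot touches nothing.
It fails at once if the carrier is pressed against the rail, pin or buffer with more than 25 N (contact force between carrier and rail above 25 N).
It fails at once if the big-wheel carrier is moved or tipped (distance of wheel_carrier from where it was at the start of the episode above 0.02 m or angle between wheel_carrier's own z axis and vertical above 0.3 rad).
It fails at once if a bystander is pushed more than 30 mm (distance of any of petri_a, tube_1, sample_1, sample_3, tape_roll, sample_5 from where it was at the start of the episode above 0.03 m).
It also fails if it takes over 64 s, if anything falls off the work surface, if the arm or the gripper's body presses on something with over 40 N, if the wrist force passes 120 N, or if a joint passes its speed limit or range.

## Working session

There is one attempt and no reset: what is moved stays moved. The work goes in short steps, Python scripts to look and compute and a tool call to move; the robot and the scene stay as the last step left them, time stands still between calls to the robot, and variables do not carry over. Pictures are saved under pics/ and viewed, and the job is handed in when it is done.

Besides the shell and the picture viewer there is one more tool, called after "Emit:" as a command line: name --pt "numbers of a row" for each row, then --argument value for the rest. jog_arm: Moves the arm, as the interface text tells. Shifts and turns lie within -1 to 1; 1 stands for 3 cm of shift or pi rad of turn. Its arguments: {"type":"object","properties":{"plan":{"type":"array"},"squeeze":{"type":"number"}},"required":["plan"]}

```bash
mkdir -p pics; ls; python3 - <<'E'
from workcell import status, eyes, ticket, env
import cv2,pickle
s=status.state(); print({k:s[k] for k in s})
for n in ("side","top"):
    d=eyes.get_image(n); cv2.imwrite(f"pics/{n}0.png",d["frame"]); pickle.dump(d,open(f"{n}0.pkl","wb"))
    print(n,d["fx"],d["cx"],d["cy"],d["distortion"],d["R"],d["t"])
E
```

```text
pics
{'time_s': 0.0, 'joints': array([-1.42811782,  0.47779455,  0.02231077,  1.5564305 , -0.01147549,
        1.10928212, -0.08313429]), 'qvel': array([-0.00033299,  0.00170688,  0.00118451, -0.00084712, -0.00062706,
       -0.00048726,  0.00010521]), 'joint_efforts': array([-5.85342309e-05, -5.82828963e+01,  1.53462064e+00, -2.72606868e+01,
       -5.42884134e-02,  1.69818755e-02,  1.56176779e-04]), 'eef_pos': array([0.16738814, 0.65345282, 0.30169361]), 'tool_rot': array([[-9.68725548e-01,  2.48134477e-01, -3.05382714e-04],
       [ 2.48134625e-01,  9.68723959e-01, -1.76032222e-03],
       [-1.40965081e-04, -1.78104513e-03, -9.99998404e-01]]), 'ft_force': array([-0.41153011,  0.60222516,  0.5949364 ]), 'wrist_torque': array([-0.00897863,  0.0449298 ,  0.00420341]), 'finger_gap': 0.08797856743265368}
side 436.58118011075635 276.8156984811206 208.91130774556945 [-0.06914003  0.          0.          0.          0.        ] [[-0.99981882 -0.01845123 -0.00467806]
 [-0.00887442  0.66925241 -0.74298214]
 [ 0.01683974 -0.74280601 -0.66929489]] [0.48698348 0.0943468  1.20025832]
top 504.1395424305473 274.95795289366464 217.62928569615065 [-0.0775294  0.         0.         0.         0.       ] [[-0.01166732 -0.99988959  0.00920195]
 [-0.98694175  0.01003673 -0.16076458]
 [ 0.16065447 -0.01095748 -0.98694988]] [-0.02600669  0.51296866  1.3853707 ]
```

View pics/side0.png

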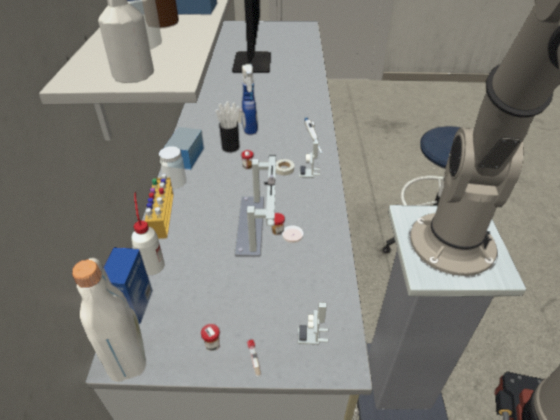

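View pics/top0.png

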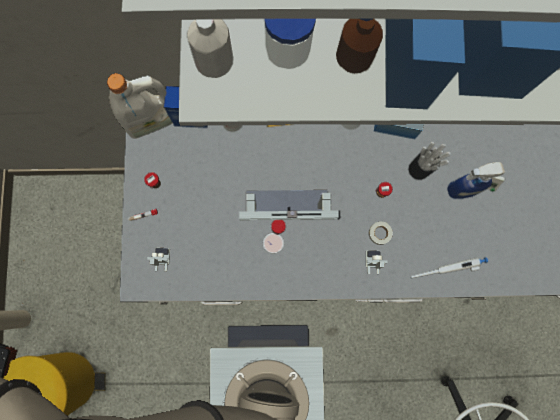

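```bash
cat > h.py <<'E'
import numpy as np,cv2,pickle
def K(d): return np.array([[d["fx"],0,d["cx"]],[0,d["fy"],d["cy"]],[0,0,1.]])
def deproj(d,u,v,z=None):
    p=cv2.undistortPoints(np.array([[[u,v]]],float),K(d),np.array(d["distortion"]))[0,0]
    if z is None: z=d["range_z"][int(round(v)),int(round(u))]
    return np.array(d["R"]).T@(np.array([p[0]*z,p[1]*z,z])-d["t"])
def atz(d,u,v,h):
    a=deproj(d,u,v,1.);c=-np.array(d["R"]).T@d["t"]
    return c+(a-c)*(h-c[2])/(a[2]-c[2])
def proj(d,X):
    return cv2.projectPoints(np.array(X,float).reshape(-1,1,3),cv2.Rodrigues(np.array(d["R"]))[0],np.array(d["t"],float),K(d),np.array(d["distortion"]))[0][:,0]
def cloud(d):
    h,w=d["range_z"].shape
    uu,vv=np.meshgrid(np.arange(w),np.arange(h))
    p=cv2.undistortPoints(np.stack([uu,vv],-1).reshape(-1,1,2).astype(float),K(d),np.array(d["distortion"])).reshape(h,w,2)
    z=d["range_z"][...,None]
    P=np.concatenate([p*z,z],-1)
    return (P-d["t"])@np.array(d["R"])
def crop(d,u0,v0,u1,v1,s,name):
    cv2.imwrite(name,cv2.resize(d["frame"][v0:v1,u0:u1],None,fx=s,fy=s,interpolation=cv2.INTER_CUBIC))
E
python3 - <<'E'
from h import *
S=pickle.load(open("side0.pkl","rb"));T=pickle.load(open("top0.pkl","rb"))
a=[]
def c(d,u0,v0,w=70,h=52): return cv2.resize(d["frame"][v0:v0+h,u0:u0+w],(392,292),interpolation=cv2.INTER_CUBIC)
im=np.vstack([np.hstack([c(S,280,298),c(S,280,140)]),np.hstack([c(T,125,232),c(T,345,232)])])
cv2.imwrite("pics/carr.png",im)
crop(S,225,145,325,265,5,"pics/rs.png");crop(T,230,180,350,260,6,"pics/rt.png")
for d in(S,T):print(-np.array(d["R"]).T@d["t"])
E
```

```text
[0.46752049 0.83740271 0.87570289]
[ 0.28340076 -0.01597217  1.44999796]
```

View pics/carr.png

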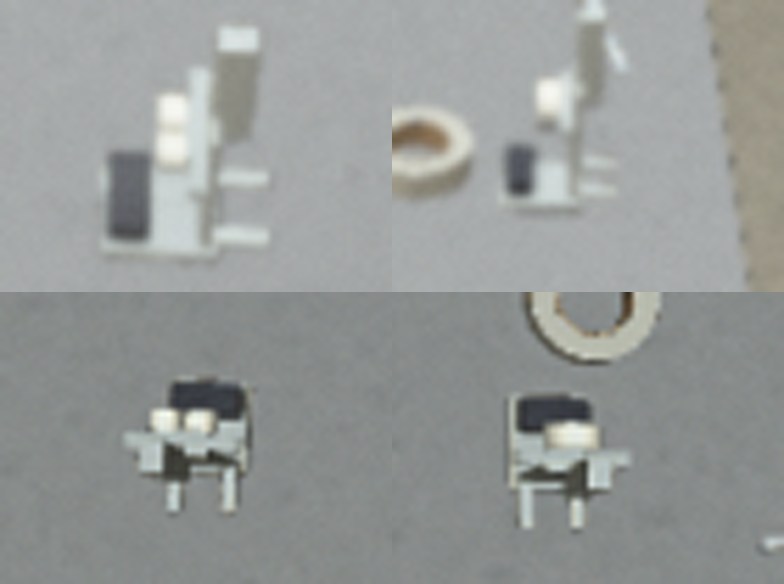

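View pics/rs.png

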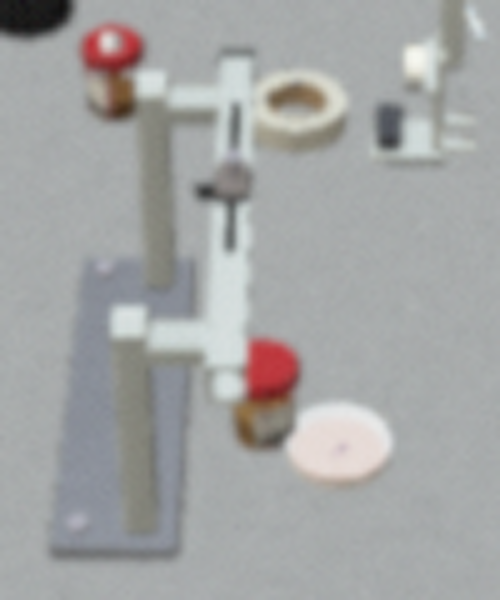

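View pics/rt.png

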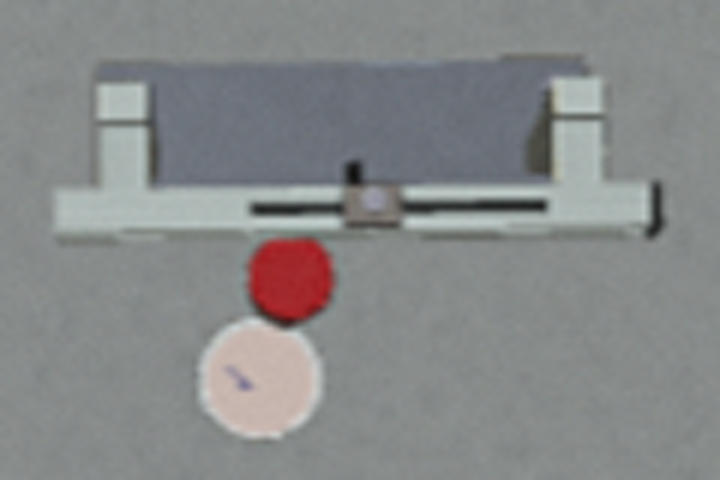

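```bash
python3 - <<'E'
from h import *
S=pickle.load(open("side0.pkl","rb"));T=pickle.load(open("top0.pkl","rb"))
np.set_printoptions(precision=4,suppress=True)
for d,n in((S,"S"),(T,"T")):
    C=cloud(d)
    zz=C[...,2]; ok=d["range_z"]>0
    b=ok&(abs(zz)<.02)&(C[...,0]>.35)&(C[...,0]<.6)&(abs(C[...,1])<.3)
    print(n,"bench",np.median(zz[b]),zz[b].std())
    x,y=C[...,0],C[...,1]
    r=ok&(abs(zz-.152)<.006)&(x>.4)&(x<.75)&(abs(y)<.25)
    v,u=np.nonzero(r); print(len(u),u.min(),u.max(),v.min(),v.max())
    P=C[r]; 
    q=cv2.minAreaRect((P[:,:2]*1000).astype(np.float32)); print(q,np.median(P[:,2]))
    # carriers: points >30mm high
    for y0 in (.25,-.3):
        for lo,hi in((.1,.14),(.05,.09),(.004,.012)):
            m=ok&(zz>lo)&(zz<hi)&(x>.35)&(x<.55)&(abs(y-y0)<.12)
            if m.sum()<3: print(lo,"none");continue
            p=C[m];print(y0,lo,m.sum(),p.mean(0),p.min(0),p.max(0))
E
```

```text
S bench 0.0012197072856874195 0.0039201267030079074
621 247 275 155 219
((527.1146850585938, -64.31269836425781), (65.3050308227539, 264.55487060546875), 0.05484028160572052) 0.1530085821863004
0.25 0.1 97 [0.3875 0.3033 0.1178] [0.3789 0.2926 0.1003] [0.3953 0.3075 0.1296]
0.25 0.05 232 [0.3996 0.3039 0.0698] [0.3796 0.2707 0.0538] [0.4143 0.3288 0.09  ]
0.25 0.004 350 [0.4354 0.2847 0.0069] [0.3502 0.1314 0.004 ] [0.5492 0.3688 0.0119]
-0.3 0.1 42 [ 0.3732 -0.3014  0.1152] [ 0.3665 -0.3092  0.1004] [ 0.3801 -0.2958  0.128 ]
-0.3 0.05 97 [ 0.3851 -0.3007  0.0715] [ 0.3652 -0.3383  0.051 ] [ 0.4001 -0.2743  0.0897]
-0.3 0.004 272 [ 0.4309 -0.2964  0.0068] [ 0.3504 -0.4165  0.004 ] [ 0.5493 -0.1803  0.012 ]
T bench -3.646547857989377e-05 0.004692192183067492
859 239 339 193 218
((526.0391845703125, -67.41981506347656), (65.40579223632812, 262.483642578125), 0.357368141412735) 0.15148680403966197
0.25 0.1 41 [0.3864 0.2937 0.1214] [0.3785 0.2885 0.1006] [0.3945 0.3009 0.1309]
0.25 0.05 120 [0.4008 0.2926 0.0681] [0.3787 0.267  0.0578] [0.4134 0.3233 0.0873]
0.25 0.004 449 [0.4499 0.2566 0.0061] [0.35   0.1303 0.004 ] [0.5496 0.3699 0.0119]
-0.3 0.1 46 [ 0.388  -0.2929  0.1229] [ 0.3644 -0.3154  0.1   ] [ 0.4953 -0.1819  0.1377]
-0.3 0.05 124 [ 0.3866 -0.3077  0.0701] [ 0.3645 -0.3402  0.0511] [ 0.4012 -0.2838  0.0859]
-0.3 0.004 476 [ 0.4485 -0.3054  0.0059] [ 0.3508 -0.4198  0.004 ] [ 0.5499 -0.1803  0.0119]
```

```bash
cat > fit.py <<'E'
from h import *
from scipy.optimize import minimize
from scipy.ndimage import gaussian_filter
SS=4
# parts: ('b',x0,x1,y0,y1,z0,z1) mm or ('c',yc,zc,r,x0,x1) cylinder along x
CAR=[('b',-22,26,-20,20,0,8),('b',-18.5,-13.5,-17,17,8,82),('b',-30,-14,-6,6,66,126),
 ('b',-13.5,-6.5,-28,28,59,65),('c',-8.3,62,8,-5,5),('c',8.3,62,8,-5,5),
 ('b',-42,-22,10.5,15.5,0,6),('b',-42,-22,-15.5,-10.5,0,6),('b',5,25,-16,16,8,22)]
RAIL=[('b',-9.5,9.5,-130,130,127,152),('b',-9.6,-9.5,-130,130,134,144),('b',-9.6,9.6,-133,-130,126,153)]
def Rz(a): return cv2.Rodrigues(np.array([0,0,a],float))[0]
def rays(d,u0,v0,u1,v1):
    o=(np.arange(SS)+.5)/SS-.5
    us=(np.arange(u0,u1)[:,None]+o).ravel(); vs=(np.arange(v0,v1)[:,None]+o).ravel()
    g=np.stack(np.meshgrid(us,vs),-1).reshape(-1,1,2)
    p=cv2.undistortPoints(g,K(d),np.array(d["distortion"]))[:,0]
    D=np.c_[p,np.ones(len(p))]@np.array(d["R"])
    return D,-np.array(d["R"]).T@d["t"],len(vs),len(us)
def render(parts,R,t,D,C):
    """labels per ray; part frame: X=R x+t (m)"""
    d=D@R; c=(C-t)@R*1000; d=d*1000
    best=np.full(len(d),1e9);lab=np.zeros(len(d),int)
    n=1
    with np.errstate(all='ignore'):
      for p in parts:
        if p[0]=='b':
            lo=np.array(p[1::2]);hi=np.array(p[2::2])
            a=(lo-c)/d;b=(hi-c)/d
            mn=np.minimum(a,b);ax=mn.argmax(1);t0=mn.max(1);t1=np.maximum(a,b).min(1)
            ok=(t0<t1)&(t0>0)&(t0<best); best[ok]=t0[ok]; lab[ok]=(n+ax)[ok]
        else:
            _,yc,zc,r,x0,x1=p
            oy,oz=c[1]-yc,c[2]-zc
            A=d[:,1]**2+d[:,2]**2;B=oy*d[:,1]+oz*d[:,2];Q=oy*oy+oz*oz-r*r
            s=np.sqrt(B*B-A*Q);tc0=(-B-s)/A;tc1=(-B+s)/A
            a=(x0-c[0])/d[:,0];b=(x1-c[0])/d[:,0];m0=np.minimum(a,b);m1=np.maximum(a,b)
            t0=np.maximum(tc0,m0);t1=np.minimum(tc1,m1)
            ok=(t0<t1)&(t0>0)&(t0<best);best[ok]=t0[ok];lab[ok]=np.where(tc0>m0,n,n+1)[ok]
        n+=3
    return lab,n
def cov(lab,n,h,w,blur):
    L=lab.reshape(h//SS,SS,w//SS,SS)
    out=[]
    for k in range(n):
        m=(L==k).mean((1,3))
        if k==0 or m.sum()>1.0: out.append(gaussian_filter(m,blur).ravel())
    return np.stack(out,1)
class View:
    def __init__(s,d,roi,mask=None,blur=.6):
        s.d=d;s.roi=roi;u0,v0,u1,v1=roi
        s.D,s.C,s.h,s.w=rays(d,*roi); s.img=d["frame"][v0:v1,u0:u1].reshape(-1,3).astype(float)
        s.m=np.ones(len(s.img),bool) if mask is None else mask[v0:v1,u0:u1].ravel(); s.blur=blur
    def cost(s,parts,R,t,ret=False):
        lab,n=render(parts,R,t,s.D,s.C)
        A=cov(lab,n,s.h,s.w,s.blur)
        x,*_=np.linalg.lstsq(A[s.m],s.img[s.m],rcond=None)
        r=(A@x-s.img)
        e=np.sqrt(1+(r[s.m]/12)**2).sum()-s.m.sum()*3
        if ret: return (A@x).reshape(s.h//SS,s.w//SS,3).clip(0,255).astype(np.uint8)
        return e/s.m.sum()
def fit(views,parts,x0,steps,make):
    f=lambda x: sum(v.cost(parts,*make(x)) for v in views)
    x0=np.array(x0,float);sim=np.vstack([x0]+[x0+np.eye(len(x0))[i]*steps[i] for i in range(len(x0))])
    r=minimize(f,x0,method='Nelder-Mead',options=dict(initial_simplex=sim,xatol=1e-4,fatol=1e-5,maxiter=400))
    r=minimize(f,r.x,method='Nelder-Mead',options=dict(initial_simplex=r.x+(sim-x0)*.4,xatol=1e-4,fatol=1e-5,maxiter=400))
    return r
def show(v,parts,R,t,name,s=6):
    a=v.cost(parts,R,t,True);u0,v0,u1,v1=v.roi;b=v.d["frame"][v0:v1,u0:u1]
    cv2.imwrite(name,cv2.resize(np.hstack([b,a]),None,fx=s,fy=s,interpolation=cv2.INTER_NEAREST))
E
cat > f1.py <<'E'
from fit import *
np.set_printoptions(precision=4,suppress=True)
S=pickle.load(open("side0.pkl","rb"));T=pickle.load(open("top0.pkl","rb"))
vs=View(S,(290,295,340,350));vt=View(T,(138,238,180,280))
mk=lambda x:(Rz(x[3]*10),np.array([x[0],x[1],x[2]]))
mk0=lambda x:(Rz(x[2]*10),np.array([x[0],x[1],0]))
for V,n in(([vs],"S"),([vt],"T"),([vs,vt],"ST")):
    for yaw in(0,):
        r=fit(V,CAR,[.41,.297,yaw],[.01,.01,.015],mk0);print(n,r.x*[1,1,10],r.fun)
R,t=mk0(r.x)
show(vs,CAR,R,t,"pics/fs.png");show(vt,CAR,R,t,"pics/ft.png")
E
python3 f1.py
```

```text
S [ 0.4091  0.2977 -0.0038] 0.3086494538490608
T [ 0.4089  0.2947 -0.0632] 0.5045934457886312
ST [ 0.4091  0.2963 -0.0158] 0.916861558754958
```

View pics/fs.png

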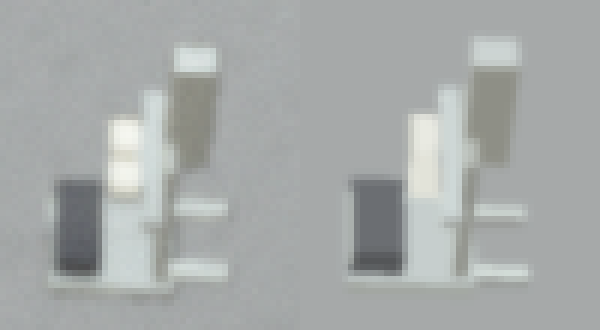

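View pics/ft.png

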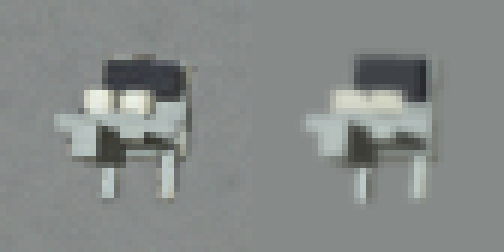

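```bash
cat > f2.py <<'E'
from fit import *
np.set_printoptions(precision=4,suppress=True)
S=pickle.load(open("side0.pkl","rb"));T=pickle.load(open("top0.pkl","rb"))
CAR[-1]=('b',6,26,-17,17,8,20)
vs=View(S,(290,295,340,350));vt=View(T,(138,238,180,280))
mk=lambda x:(Rz(x[3]*10),np.array([x[0],x[1],x[2]]))
for V,n,nm in((vs,"S","fs2"),(vt,"T","ft2")):
    for yaw in (0,-.06,.06):
        r=fit([V],CAR,[.409,.296,0,yaw/10],[.005,.005,.005,.01],mk);print(n,r.x*[1,1,1,10],r.fun)
    R,t=mk(r.x)
    show(V,CAR,R,t,"pics/%s.png"%nm)
# rail
for d,n,roi in((S,"S",(255,150,285,245)),(T,"T",(232,205,346,225))):
    m=np.ones(d["frame"].shape[:2],bool)
    C=cloud(d)
    f=d["frame"].astype(int)
    red=((f[...,2]-f[...,0])>25).astype(np.uint8); m&=cv2.dilate(red,np.ones((9,9)))==0
    if n=="S":
        m[:,:]&=True
        uv=proj(d,[[.53,.065,.15],[.53,-.195,.15]]); print(uv)
    V=View(d,roi,m)
    x0=[.53,-.067,0,0]
    r=fit([V],RAIL,x0,[.005,.005,.005,.003],mk);print("rail",n,r.x*[1,1,1,10],r.fun)
    R,t=mk(r.x);show(V,RAIL,R,t,"pics/rail%s.png"%n,6 if n=="S" else 3)
E
python3 f2.py
```

```text
S [ 0.4086  0.2976  0.0008 -0.0078] 0.30032821594959186
S [ 0.4086  0.2967 -0.0007 -0.0079] 0.29776761377786765
S [ 0.4088  0.2987  0.003  -0.0064] 0.31138474892469753
T [ 0.4088  0.2947  0.0001 -0.0574] 0.5013074796513093
T [ 0.4089  0.2948 -0.0001 -0.0604] 0.49887294576549984
T [ 0.4088  0.2945  0.0009 -0.0579] 0.5000394739117874
[[258.3667 217.8422]
 [262.8924 155.9276]]
rail S [ 0.5402 -0.0463 -0.0501  0.0718] 2.4612735788676834
rail T [ 0.5213 -0.0675  0.0041  0.0025] 2.9349598761310314
```

```bash
python3 - <<'E'
import cv2,numpy as np
ims=[cv2.imread("pics/%s.png"%n) for n in("fs2","ft2","railT","railS")]
H=600
w=800
c=np.zeros((H,w,3),np.uint8)
def put(i,x,y,s):
    i=cv2.resize(i,None,fx=s,fy=s,interpolation=cv2.INTER_NEAREST);h,ww=i.shape[:2];h=min(h,H-y);ww=min(ww,w-x);c[y:y+h,x:x+ww]=i[:h,:ww]
put(ims[0],0,0,.67);put(ims[1],0,230,.67);put(ims[3],430,0,.9);put(ims[2],0,530,1)
cv2.imwrite("pics/m1.png",c)
E
```

```text
(no output)
```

View pics/m1.png

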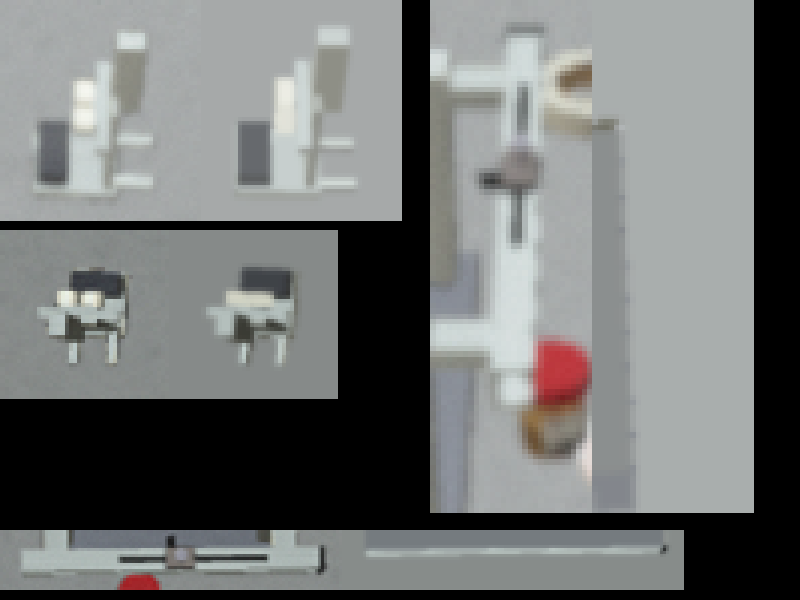

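```bash
python3 - <<'E'
from h import *
np.set_printoptions(precision=4,suppress=True)
S=pickle.load(open("side0.pkl","rb"));T=pickle.load(open("top0.pkl","rb"))
print("top corners z.152", [atz(T,230+u/6-.5,180+v/6-.5,.152) for u,v in((53,190),(53,231),(652,183),(652,226))])
print("side corners", [atz(S,225+u/5-.5,145+v/5-.5,.152) for u,v in((212,371),(246,371),(220,54),(253,54))])
print("pin block", atz(T,230+373/6-.5,180+202/6-.5,.17),atz(S,225+233/5-.5,145+180/5-.5,.175))
crop(S,245,150,290,230,12,"pics/rs2.png")
E
```

```text
top corners z.152 [array([0.5128, 0.0651, 0.152 ]), array([0.4947, 0.0651, 0.152 ]), array([ 0.5133, -0.1963,  0.152 ]), array([ 0.4942, -0.1957,  0.152 ])]
side corners [array([0.509 , 0.0699, 0.152 ]), array([0.4926, 0.0697, 0.152 ]), array([ 0.5139, -0.1955,  0.152 ]), array([ 0.4949, -0.1957,  0.152 ])]
pin block [ 0.503  -0.0734  0.17  ] [ 0.502  -0.0498  0.175 ]
```

View pics/rs2.png

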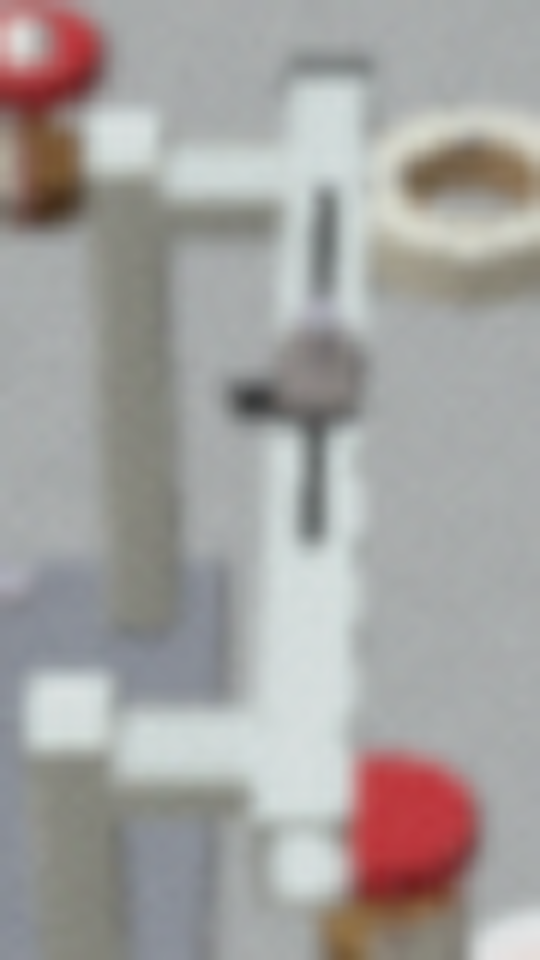

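```bash
cat > f3.py <<'E'
from fit import *
np.set_printoptions(precision=4,suppress=True)
import sys
RAIL2=[('b',-9.5,9.5,-130,130,127,152),('b',-9.6,-9.5,-130,130,134,144),('b',-9.6,9.6,-133,-130,126,153),('b',-1.5,1.5,-86,47,152,152.1),('b',-6.5,6.5,130,130.2,130,149),
 ('b',9.5,39,87,110,134,152),('b',9.5,39,-110,-87,134,152),('b',16,92,-112,112,0,8),('b',39,60,87,110,8,155),('b',39,60,-110,-87,8,155)]
mk=lambda x:(Rz(x[3]*10),np.array([x[0],x[1],x[2]]))
def railfit(d,n,name=None,mouth=False,x0=(.503,-.066,0,0)):
    roi=(238,150,285,240) if n=="S" else (232,188,346,225)
    m=np.ones(d["frame"].shape[:2],bool)
    f=d["frame"].astype(int)
    red=((f[...,2]-f[...,0])>25).astype(np.uint8); m&=cv2.dilate(red,np.ones((5,5)))==0
    if n=="S":
        m[:,:261]&=False; m[174:192,:]=False   # uprights, block
        m[150:178,275:]=False # tape
    else:
        m[:205]=False; m[:,284:300]=False
        m[218:,262:295]=False
    V=View(d,roi,m)
    r=fit([V],RAIL2,list(x0),[.004,.004,.004,.002],mk)
    if name:
        R,t=mk(r.x);show(V,RAIL2,R,t,name,6 if n=="S" else 3)
    return r,V
if __name__=="__main__":
    for n in "ST":
        d=pickle.load(open({"S":"side0.pkl","T":"top0.pkl"}[n],"rb"))
        r,V=railfit(d,n,"pics/rail2%s.png"%n);print(n,r.x*[1,1,1,10],r.fun)
        for z in(0,):
            rr=fit([V],RAIL2,[.503,-.066,0],[.004,.004,.003],lambda x:mk([x[0],x[1],0,x[2]]));print(rr.x*[1,1,10],rr.fun)
E
python3 f3.py; python3 - <<'E'
import cv2,numpy as np
a=cv2.imread("pics/rail2S.png");b=cv2.imread("pics/rail2T.png")
c=np.zeros((560,800,3),np.uint8);a=a[:540];c[:a.shape[0],:a.shape[1]]=a
b=b[:, :684];b=cv2.resize(b[:, :],None,fx=.33*1,fy=.33*1) if 0 else b
cv2.imwrite("pics/m2.png",c)
E
```

```text
S [ 0.5036 -0.0622 -0.0031 -0.0004] 1.0254652073712214
[ 0.503  -0.058   0.0032] 1.0347165573371493
T [ 0.5033 -0.0656  0.0026  0.0016] 0.42446510181501484
[ 0.5034 -0.0662  0.0047] 0.4125010643273711
```

View pics/rail2S.png

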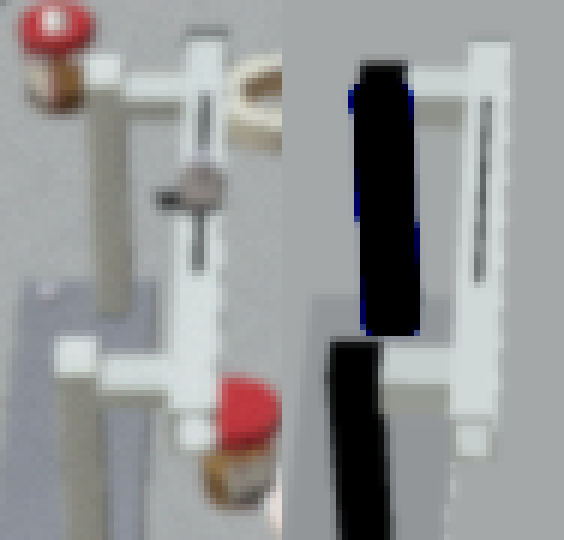

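View pics/rail2T.png

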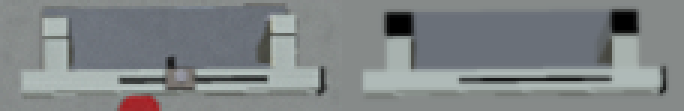

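Emit:
jog_arm --pt "0 0 0 0 0 -0.035 1" --pt "0 0 0 0 0 -0.035 1" --pt "-0.55 -0.83 0 0 0 0 1" --pt "-0.55 -0.83 0 0 0 0 1" --pt "-0.55 -0.83 0 0 0 0 1" --pt "-0.55 -0.83 0 0 0 0 1" --pt "-0.55 -0.83 0 0 0 0 1" --pt "-0.55 -0.83 0 0 0 0 1" --pt "-0.55 -0.83 0 0 0 0 1" --pt "-0.55 -0.83 0 0 0 0 1" --pt "-0.55 -0.83 0 0 0 0 1" --pt "-0.55 -0.83 0 0 0 0 1" --pt "-0.55 -0.83 0 0 0 0 1" --pt "-0.55 -0.83 0 0 0 0 1" --pt "-0.55 -0.83 0 0 0 0 1" --pt "-0.55 -0.83 0 0 0 0 1" --pt "0 0 0 0 0 0 1" --pt "0 0 0 0 0 0 1" --pt "0 0 0 0 0 0 1"

```text
time_s: 1.68
eef_pos: [0.3872, 0.2988, 0.3025]
tool_rot: [[-1.0, 0.031, -0.0], [0.031, 1.0, 0.0], [0.0, 0.0, -1.0]]
ft_force: [-0.3, -0.0, -0.7]
finger_gap: 0.0877
```

Emit:
jog_arm --pt "0 -0.077 0.5 0 0 0 1" --pt "0 0 0.8 0 0 0 1" --pt "0 0 0.8 0 0 0 1" --pt "0 0 0.8 0 0 0 1" --pt "0 0 0.6 0 0 0 1" --pt "0 0 0.4 0 0 0 1" --pt "0 0 0.35 0 0 0 1" --pt "0 0 0 0 0 0 1" --pt "0 0 0 0 0 0 1"

```text
time_s: 2.43
eef_pos: [0.3871, 0.2967, 0.175]
tool_rot: [[-1.0, 0.029, -0.001], [0.029, 1.0, -0.0], [0.001, -0.0, -1.0]]
ft_force: [1.0, 0.2, 0.4]
finger_gap: 0.088
```

```bash
python3 - <<'E'
from workcell import *
from h import *
for n in("side","top"):
    d=eyes.get_image(n);pickle.dump(d,open(n+"1.pkl","wb"))
    crop(d,*((270,270,360,350) if n=="side" else (110,215,210,300)),6,f"pics/{n}1.png")
E
```

```text
(no output)
```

View pics/side1.png

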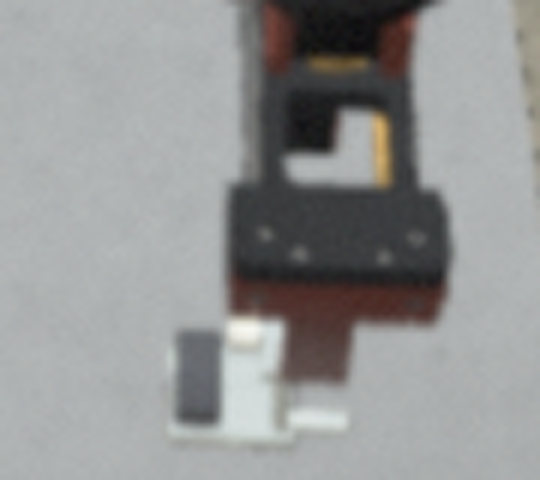

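View pics/top1.png

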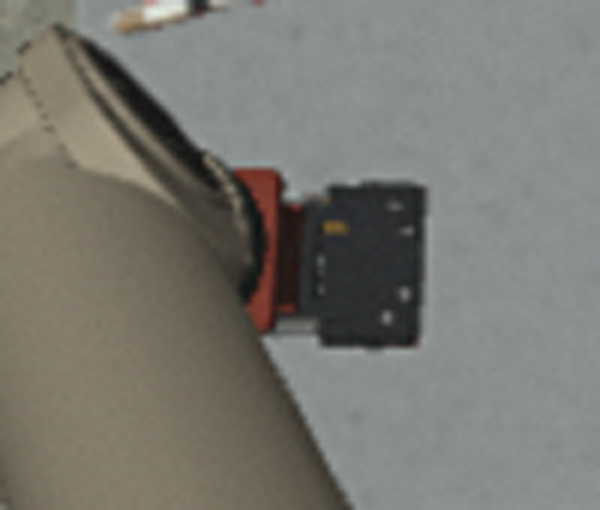

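Emit:
jog_arm --pt "0 0 0 0 0 0 0.2" --pt "0 0 0 0 0 0 0.0" --pt "0 0 0 0 0 0 -0.2" --pt "0 0 0 0 0 0 -0.4" --pt "0 0 0 0 0 0 -0.6" --pt "0 0 0 0 0 0 -0.8" --pt "0 0 0 0 0 0 -1" --pt "0 0 0 0 0 0 -1" --pt "0 0 0 0 0 0 -1" --pt "0 0 0 0 0 0 -1" --squeeze 20

```text
time_s: 3.37
eef_pos: [0.3875, 0.296, 0.1751]
tool_rot: [[-1.0, 0.031, -0.0], [0.031, 1.0, -0.0], [0.0, -0.0, -1.0]]
ft_force: [-0.2, 0.0, 0.8]
finger_gap: 0.0246
```

```bash
python3 - <<'E'
from workcell import *
from h import *
print(status.state()["finger_gap"],status.state()["eef_pos"],status.state()["ft_force"])
d=eyes.get_image("side");pickle.dump(d,open("side2.pkl","wb"))
crop(d,270,270,360,350,6,"pics/side2.png")
E
```

```text
0.02455505449528925 [0.38750486 0.29599669 0.17510347] [-0.21733994  0.00128597  0.79959024]
```

View pics/side2.png

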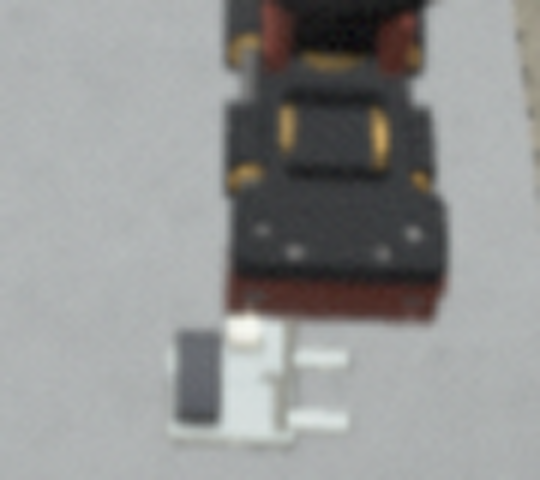

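Still closing at 24.6 mm; wait for the jaws to stop.

Emit:
jog_arm --pt "0 0 0 0 0 0 -1" --pt "0 0 0 0 0 0 -1" --pt "0 0 0 0 0 0 -1" --pt "0 0 0 0 0 0 -1" --pt "0 0 0 0 0 0 -1" --pt "0 0 0 0 0 0 -1"

```text
time_s: 3.92
eef_pos: [0.3874, 0.2959, 0.175]
tool_rot: [[-1.0, 0.031, -0.0], [0.031, 1.0, -0.0], [0.0, -0.0, -1.0]]
ft_force: [-0.2, 0.0, -1.5]
finger_gap: 0.0117
```

Emit:
jog_arm --pt "0 0 -0.2 0 0 0 -1" --pt "0 0 -0.4 0 0 0 -1" --pt "0 0 -0.5 0 0 0 -1" --pt "0 0 -0.5 0 0 0 -1" --pt "0 0 -0.5 0 0 -0.005 -1" --pt "0 0 -0.3 0 0 -0.0055 -1" --pt "0 0 -0.18 0 0 0 -1" --pt "0 0 0 0 0 0 -1" --pt "0 0 0 0 0 0 -1" --pt "0 0 0 0 0 0 -1"

```text
time_s: 4.75
eef_pos: [0.3872, 0.2957, 0.2518]
tool_rot: [[-1.0, -0.002, -0.001], [-0.002, 1.0, -0.001], [0.001, -0.001, -1.0]]
ft_force: [-0.1, 0.2, -2.5]
finger_gap: 0.0118
```

```bash
python3 - <<'E'
from workcell import *
from h import *
s=status.state();print(s["finger_gap"],s["eef_pos"],s["ft_force"],s["tool_rot"])
d=eyes.get_image("side");pickle.dump(d,open("side3.pkl","wb"))
crop(d,270,250,360,330,6,"pics/side3.png")
E
```

```text
0.01180132672655846 [0.38720524 0.29568889 0.25180073] [-0.10475185  0.21967032 -2.50746975] [[-9.99997775e-01 -1.86558258e-03 -9.84284616e-04]
 [-1.86460788e-03  9.99997771e-01 -9.90248452e-04]
 [ 9.86129812e-04 -9.88410944e-04 -9.99999025e-01]]
```

View pics/side3.png

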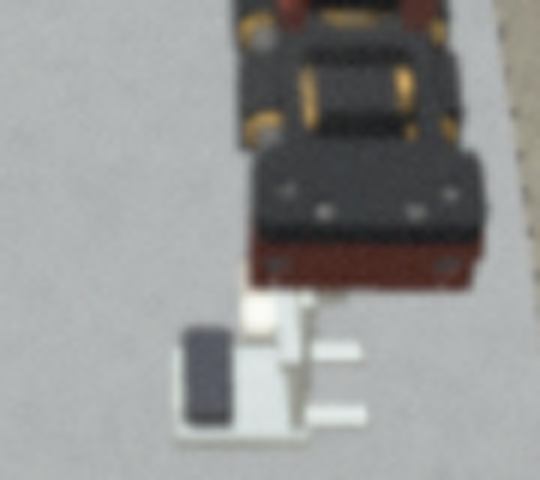

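```bash
cat > carfit.py <<'E'
from fit import *
np.set_printoptions(precision=4,suppress=True)
CAR[-1]=('b',6,26,-17,17,8,20)
def carfit(d,x0,roi,vmin,name=None):
    m=np.ones(d["frame"].shape[:2],bool);f=d["frame"].astype(int)
    g=(f.max(2)<100)&(np.arange(f.shape[0])[:,None]<vmin+3); m&=cv2.dilate(g.astype(np.uint8),np.ones((3,3)))==0
    m[:vmin]=False
    V=View(d,roi,m)
    z=x0[2]
    mk=lambda x:(Rz(x[2]*10)@cv2.Rodrigues(np.array([0,x[3]*10,0]))[0],np.array([x[0],x[1],z]))
    r=fit([V],CAR,[x0[0],x0[1],0,0],[.003,.003,.004,.004],mk)
    if name: show(V,CAR,*mk(r.x),name)
    return r.x*[1,1,10,10],r.fun
E
python3 - <<'E'
from carfit import *
d=pickle.load(open("side3.pkl","rb"))
print(carfit(d,[.409,.296,.077],(290,285,340,335),300,"pics/cf3.png"))
d=pickle.load(open("side0.pkl","rb"))
print(carfit(d,[.409,.296,0],(290,295,340,350),324))
E
```

```text
(array([0.4075, 0.2942, 0.0517, 0.0112]), np.float64(0.4382261201993746))
(array([ 0.4084,  0.2951, -0.0022,  0.0075]), np.float64(0.33955296206734814))
```

View pics/cf3.png

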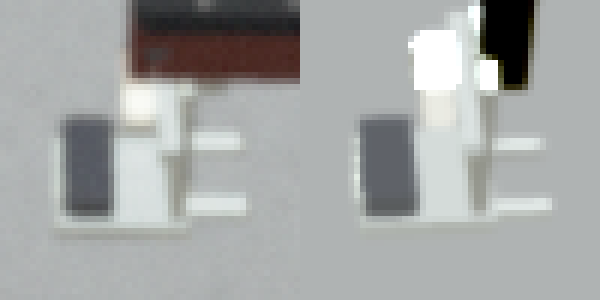

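Emit:
jog_arm --pt "0 -0.3 -0.02 0 0 0 -1" --pt "0 -0.5 0 0 0 0 -1" --pt "-0.1 -0.7 0 0 0 0 -1" --pt "-0.3 -0.8 0 0 0 0 -1" --pt "-0.4 -0.8 0 0 0 0 -1" --pt "-0.4 -0.8 0 0 0 0 -1" --pt "-0.5 -0.7 0 0 0 0 -1" --pt "-0.5 -0.5 0 0 0 0 -1" --pt "-0.4 -0.4 0 0 0 0 -1" --pt "-0.3 -0.19 0 0 0 0 -1" --pt "-0.247 0 0 0 0 0 -1" --pt "0 0 0 0 0 0 -1" --pt "0 0 0 0 0 0 -1" --pt "0 0 0 0 0 0 -1" --pt "0 0 0 0 0 0 -1"

```text
time_s: 6.05
eef_pos: [0.4816, 0.1263, 0.253]
tool_rot: [[-1.0, -0.004, -0.001], [-0.004, 1.0, 0.0], [0.001, 0.0, -1.0]]
ft_force: [0.0, 0.1, -1.6]
finger_gap: 0.0117
```

```bash
python3 - <<'E'
from workcell import *
from h import *
s=status.state();print(s["finger_gap"],s["eef_pos"],s["ft_force"],s["tool_rot"])
d=eyes.get_image("side");pickle.dump(d,open("side4.pkl","wb"))
crop(d,220,170,330,260,7,"pics/side4.png")
d=eyes.get_image("top");pickle.dump(d,open("top4.pkl","wb"))
crop(d,180,180,300,260,6,"pics/top4.png")
E
```

```text
0.011697779450597778 [0.48156618 0.12629874 0.25297433] [ 0.00900199  0.13090886 -1.55351156] [[-9.99992732e-01 -3.73665740e-03 -7.56560015e-04]
 [-3.73674133e-03  9.99993012e-01  1.09545319e-04]
 [ 7.56145395e-04  1.12371591e-04 -9.99999708e-01]]
```

View pics/side4.png

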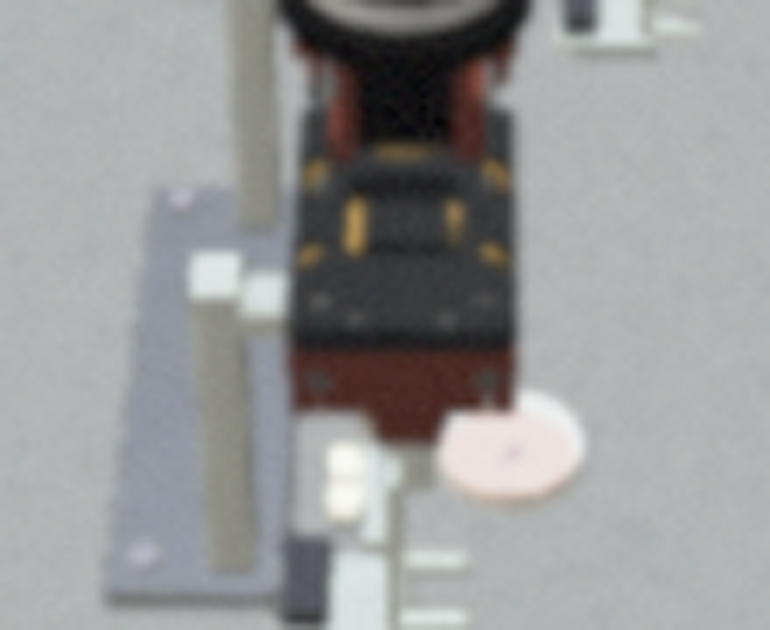

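View pics/top4.png

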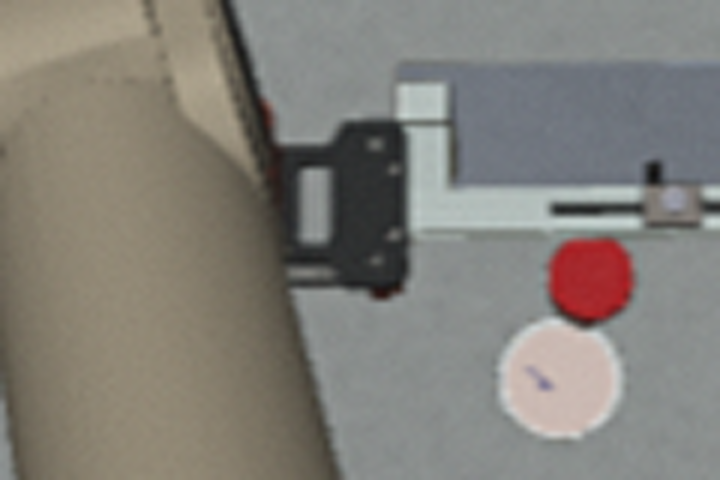

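```bash
python3 - <<'E'
from carfit import *
d=pickle.load(open("side4.pkl","rb"))
m=np.ones(d["frame"].shape[:2],bool); m[:234]=False; m[:,:264]=False; f=d["frame"].astype(int)
m[:242,280:]=False
V=View(d,(256,225,296,275),m)
for z in(.0765,.078,.0795):
  mk=lambda x:(Rz(x[2]*10),np.array([x[0],x[1],z]))
  r=fit([V],CAR,[.503,.125,0],[.003,.003,.004],mk);print(z,r.x*[1,1,10],r.fun)
show(V,CAR,*mk(r.x),"pics/cf4.png")
E
```

```text
0.0765 [0.5027 0.1247 0.0088] 0.4074500977344926
0.078 [0.5026 0.1261 0.0088] 0.4086265694600327
0.0795 [0.5026 0.1276 0.0083] 0.4101663245911764
```

View pics/cf4.png

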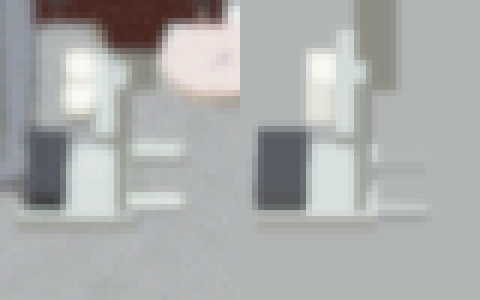

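Emit:
jog_arm --pt "-0.01 -0.3 0.017 0 0 0 -1" --pt "0 -0.3 0 0 0 0 -1" --pt "0 -0.25 0 0 0 0 -1" --pt "0 -0.15 0 0 0 0 -1" --pt "0 0 0 0 0 0 -1" --pt "0 0 0 0 0 0 -1"

```text
time_s: 6.65
eef_pos: [0.4827, 0.095, 0.2527]
tool_rot: [[-1.0, -0.001, 0.0], [-0.001, 1.0, 0.0], [-0.0, 0.0, -1.0]]
ft_force: [-0.2, -0.0, -2.1]
finger_gap: 0.012
```

Emit:
jog_arm --pt "0 -0.05 0 0 0 0 -1" --pt "0 -0.05 0 0 0 0 -1" --pt "0 -0.05 0 0 0 0 -1" --pt "0 0 0 0 0 0 -1"

```text
time_s: 6.98
eef_pos: [0.4827, 0.0908, 0.2526]
tool_rot: [[-1.0, -0.002, -0.0], [-0.002, 1.0, -0.0], [0.0, -0.0, -1.0]]
ft_force: [-0.1, -0.2, -2.5]
finger_gap: 0.0119
```

Emit:
jog_arm --pt "0 -0.05 0 0 0 0 -1" --pt "0 -0.05 0 0 0 0 -1" --pt "0 0 0 0 0 0 -1"

```text
time_s: 7.23
eef_pos: [0.4827, 0.0877, 0.2526]
tool_rot: [[-1.0, -0.002, -0.0], [-0.002, 1.0, -0.0], [0.0, -0.0, -1.0]]
ft_force: [-0.0, -0.5, -1.7]
finger_gap: 0.0116
```

Emit:
jog_arm --pt "0.023 0 0 0 0 0 -1" --pt "0 -0.05 0 0 0 0 -1" --pt "0 -0.05 0 0 0 0 -1" --pt "0 0 0 0 0 0 -1"

```text
time_s: 7.57
eef_pos: [0.482, 0.0846, 0.2526]
tool_rot: [[-1.0, -0.002, -0.0], [-0.002, 1.0, -0.0], [0.0, -0.0, -1.0]]
ft_force: [-0.8, 0.4, -1.4]
finger_gap: 0.0121
```

Emit:
jog_arm --pt "0 -0.05 0 0 0 0 -1" --pt "0 -0.05 0 0 0 0 -1" --pt "0 0 0 0 0 0 -1"

```text
time_s: 7.82
eef_pos: [0.482, 0.0816, 0.2526]
tool_rot: [[-1.0, -0.002, -0.0], [-0.002, 1.0, -0.0], [0.0, -0.0, -1.0]]
ft_force: [0.2, -0.7, -1.5]
finger_gap: 0.0121
```

Emit:
jog_arm --pt "0 -0.05 0 0 0 0 -1" --pt "0 -0.05 0 0 0 0 -1" --pt "0 0 0 0 0 0 -1"

```text
time_s: 8.07
eef_pos: [0.482, 0.0786, 0.2526]
tool_rot: [[-1.0, -0.002, -0.0], [-0.002, 1.0, -0.0], [0.0, -0.0, -1.0]]
ft_force: [-0.5, 1.2, -2.3]
finger_gap: 0.0117
```

Emit:
jog_arm --pt "0 -0.05 0 0 0 0 -1" --pt "0 -0.05 0 0 0 0 -1" --pt "0 0 0 0 0 0 -1"

```text
time_s: 8.32
eef_pos: [0.482, 0.0756, 0.2526]
tool_rot: [[-1.0, -0.002, -0.0], [-0.002, 1.0, -0.0], [0.0, -0.0, -1.0]]
ft_force: [0.1, 0.5, -2.7]
finger_gap: 0.012
```

Emit:
jog_arm --pt "0 -0.05 0 0 0 0 -1" --pt "0 -0.05 0 0 0 0 -1" --pt "0 0 0 0 0 0 -1"

```text
time_s: 8.57
eef_pos: [0.482, 0.0726, 0.2527]
tool_rot: [[-1.0, -0.002, -0.0], [-0.002, 1.0, -0.0], [0.0, -0.0, -1.0]]
ft_force: [-0.8, -0.4, -1.5]
finger_gap: 0.012
```

Emit:
jog_arm --pt "0 -0.05 0 0 0 0 -1" --pt "0 -0.05 0 0 0 0 -1" --pt "0 0 0 0 0 0 -1"

```text
time_s: 8.82
eef_pos: [0.482, 0.0696, 0.2526]
tool_rot: [[-1.0, -0.002, -0.0], [-0.002, 1.0, -0.0], [0.0, -0.0, -1.0]]
ft_force: [-1.0, -0.5, -1.6]
finger_gap: 0.012
```

Emit:
jog_arm --pt "0 -0.05 0 0 0 0 -1" --pt "0 -0.05 0 0 0 0 -1" --pt "0 0 0 0 0 0 -1"

```text
time_s: 9.07
eef_pos: [0.4821, 0.0666, 0.2526]
tool_rot: [[-1.0, -0.002, -0.0], [-0.002, 1.0, -0.0], [0.0, -0.0, -1.0]]
ft_force: [-0.8, -0.4, -0.5]
finger_gap: 0.0118
```

Emit:
jog_arm --pt "0 -0.06 0 0 0 0 -1" --pt "0 -0.06 0 0 0 0 -1" --pt "0 -0.06 0 0 0 0 -1" --pt "0 0 0 0 0 0 -1"

```text
time_s: 9.4
eef_pos: [0.4821, 0.0611, 0.2526]
tool_rot: [[-1.0, -0.001, -0.0], [-0.001, 1.0, -0.0], [0.0, -0.0, -1.0]]
ft_force: [-0.2, -0.1, -1.0]
finger_gap: 0.0115
```

Emit:
jog_arm --pt "0 -0.06 0 0 0 0 -1" --pt "0 -0.06 0 0 0 0 -1" --pt "0 -0.06 0 0 0 0 -1" --pt "0 0 0 0 0 0 -1"

```text
time_s: 9.73
eef_pos: [0.4821, 0.0557, 0.2526]
tool_rot: [[-1.0, -0.002, -0.0], [-0.002, 1.0, -0.0], [0.0, -0.0, -1.0]]
ft_force: [-0.4, 0.1, -2.2]
finger_gap: 0.0119
```

Emit:
jog_arm --pt "0 -0.06 0 0 0 0 -1" --pt "0 -0.06 0 0 0 0 -1" --pt "0 -0.06 0 0 0 0 -1" --pt "0 0 0 0 0 0 -1"

```text
time_s: 10.07
eef_pos: [0.4821, 0.0503, 0.2527]
tool_rot: [[-1.0, -0.002, -0.0], [-0.002, 1.0, -0.0], [0.0, -0.0, -1.0]]
ft_force: [0.8, 0.6, -2.1]
finger_gap: 0.0118
```

Emit:
jog_arm --pt "0 -0.06 0 0 0 0 -1" --pt "0 -0.06 0 0 0 0 -1" --pt "0 -0.06 0 0 0 0 -1" --pt "0 0 0 0 0 0 -1"

```text
time_s: 10.4
eef_pos: [0.4821, 0.0449, 0.2526]
tool_rot: [[-1.0, -0.002, -0.0], [-0.002, 1.0, -0.0], [0.0, -0.0, -1.0]]
ft_force: [-0.2, 0.2, -1.9]
finger_gap: 0.0115
```

```bash
python3 - <<'E'
from workcell import *
from h import *
s=status.state();print(s["finger_gap"],s["eef_pos"],s["ft_force"],s["wrist_torque"])
d=eyes.get_image("side");pickle.dump(d,open("side5.pkl","wb"))
crop(d,220,150,330,240,7,"pics/side5.png")
d=eyes.get_image("top");pickle.dump(d,open("top5.pkl","wb"))
crop(d,200,180,320,260,6,"pics/top5.png")
E
```

```text
0.011459644172715363 [0.48206569 0.04492704 0.25262409] [-0.17506564  0.15089511 -1.88291819] [-0.05942493  0.06814637 -0.01317656]
```

View pics/side5.png

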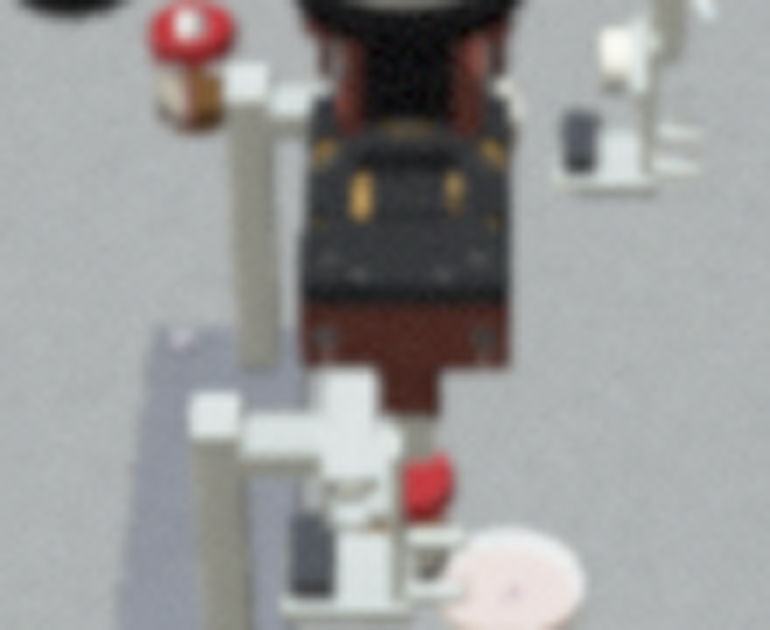

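View pics/top5.png

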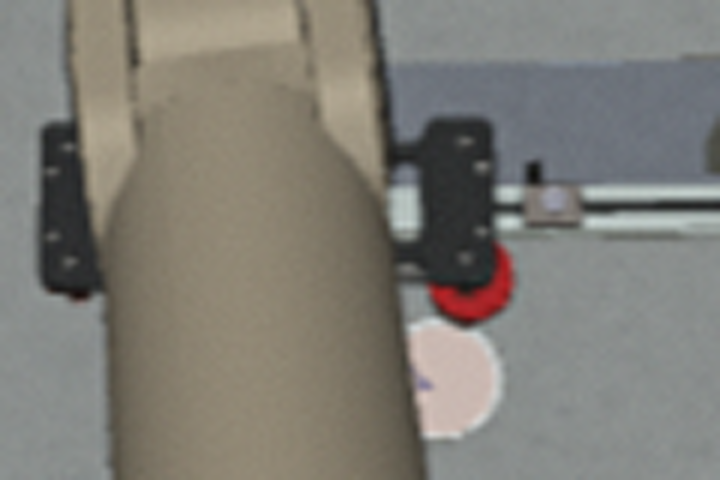

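Emit:
jog_arm --pt "0 -0.1 0 0 0 0 -1" --pt "0 -0.1 0 0 0 0 -1" --pt "0 -0.1 0 0 0 0 -1" --pt "0 -0.1 0 0 0 0 -1" --pt "0 -0.1 0 0 0 0 -1" --pt "0 0 0 0 0 0 -1"

```text
time_s: 11.0
eef_pos: [0.4821, 0.0295, 0.2526]
tool_rot: [[-1.0, -0.001, -0.0], [-0.001, 1.0, -0.0], [0.0, -0.0, -1.0]]
ft_force: [-0.8, -0.1, -3.1]
finger_gap: 0.0121
```

Emit:
jog_arm --pt "0 -0.1 0 0 0 0 -1" --pt "0 -0.1 0 0 0 0 -1" --pt "0 -0.1 0 0 0 0 -1" --pt "0 -0.1 0 0 0 0 -1" --pt "0 -0.1 0 0 0 0 -1" --pt "0 0 0 0 0 0 -1"

```text
time_s: 11.5
eef_pos: [0.4821, 0.0146, 0.2526]
tool_rot: [[-1.0, -0.001, -0.0], [-0.001, 1.0, -0.0], [0.0, -0.0, -1.0]]
ft_force: [-0.0, 0.3, -2.7]
finger_gap: 0.0118
```

Emit:
jog_arm --pt "0 -0.1 0 0 0 0 -1" --pt "0 -0.1 0 0 0 0 -1" --pt "0 -0.1 0 0 0 0 -1" --pt "0 -0.1 0 0 0 0 -1" --pt "0 -0.1 0 0 0 0 -1" --pt "0 0 0 0 0 0 -1"

```text
time_s: 12.0
eef_pos: [0.4822, -0.0004, 0.2527]
tool_rot: [[-1.0, -0.001, 0.0], [-0.001, 1.0, -0.0], [-0.0, -0.0, -1.0]]
ft_force: [-0.6, 0.1, -2.6]
finger_gap: 0.0117
```

Emit:
jog_arm --pt "0 -0.1 0 0 0 0 -1" --pt "0 -0.1 0 0 0 0 -1" --pt "0 -0.1 0 0 0 0 -1" --pt "0 -0.1 0 0 0 0 -1" --pt "0 -0.1 0 0 0 0 -1" --pt "0 0 0 0 0 0 -1"

```text
time_s: 12.5
eef_pos: [0.4822, -0.0154, 0.2526]
tool_rot: [[-1.0, -0.001, -0.0], [-0.001, 1.0, -0.0], [0.0, -0.0, -1.0]]
ft_force: [0.9, -0.8, -0.9]
finger_gap: 0.012
```

Emit:
jog_arm --pt "0 0 0.017 0 0 0 -1" --pt "0 0 0.017 0 0 0 -1" --pt "0 0 0 0 0 0 -1" --pt "0 0 0 0 0 0 -1"

```text
time_s: 12.83
eef_pos: [0.4822, -0.0144, 0.2516]
tool_rot: [[-1.0, -0.002, -0.0], [-0.002, 1.0, 0.0], [0.0, 0.0, -1.0]]
ft_force: [0.7, 0.4, -1.8]
finger_gap: 0.0119
```

Emit:
jog_arm --pt "0 0 0.01 0 0 0 -1" --pt "0 0 0 0 0 0 -1" --pt "0 0 0 0 0 0 -1"

```text
time_s: 13.08
eef_pos: [0.4823, -0.0145, 0.2513]
tool_rot: [[-1.0, -0.002, 0.0], [-0.002, 1.0, 0.0], [-0.0, 0.0, -1.0]]
ft_force: [0.2, -0.7, -1.1]
finger_gap: 0.0119
```

Emit:
jog_arm --pt "0 -0.1 0 0 0 0 -1" --pt "0 -0.1 0 0 0 0 -1" --pt "0 -0.1 0 0 0 0 -1" --pt "0 -0.1 0 0 0 0 -1" --pt "0 -0.1 0 0 0 0 -1" --pt "0 0 0 0 0 0 -1"

```text
time_s: 13.58
eef_pos: [0.4822, -0.0305, 0.2513]
tool_rot: [[-1.0, -0.001, 0.0], [-0.001, 1.0, -0.0], [-0.0, -0.0, -1.0]]
ft_force: [0.5, -0.6, -2.3]
finger_gap: 0.0118
```

Emit:
jog_arm --pt "0 -0.1 0 0 0 0 -1" --pt "0 -0.1 0 0 0 0 -1" --pt "0 -0.1 0 0 0 0 -1" --pt "0 -0.1 0 0 0 0 -1" --pt "0 -0.1 0 0 0 0 -1" --pt "0 0 0 0 0 0 -1"

```text
time_s: 14.08
eef_pos: [0.4822, -0.0454, 0.2513]
tool_rot: [[-1.0, -0.001, 0.0], [-0.001, 1.0, -0.0], [-0.0, -0.0, -1.0]]
ft_force: [0.5, 0.0, -2.2]
finger_gap: 0.0118
```

Emit:
jog_arm --pt "0 -0.06 0 0 0 0 -1" --pt "0 -0.06 0 0 0 0 -1" --pt "0 0 0 0 0 0 -1" --pt "0 0 0 0 0 0 -1"

```text
time_s: 14.42
eef_pos: [0.4823, -0.0482, 0.2513]
tool_rot: [[-1.0, -0.002, -0.0], [-0.002, 1.0, 0.0], [0.0, 0.0, -1.0]]
ft_force: [0.2, 0.4, -2.3]
finger_gap: 0.0119
```

Emit:
jog_arm --pt "0 -0.04 0 0 0 0 -1" --pt "0 -0.04 0 0 0 0 -1" --pt "0 0 0 0 0 0 -1" --pt "0 0 0 0 0 0 -1"

```text
time_s: 14.75
eef_pos: [0.4823, -0.0506, 0.2513]
tool_rot: [[-1.0, -0.002, -0.0], [-0.002, 1.0, 0.0], [0.0, 0.0, -1.0]]
ft_force: [1.1, -0.3, -2.3]
finger_gap: 0.0123
```

Emit:
jog_arm --pt "0 -0.04 0 0 0 0 -1" --pt "0 -0.04 0 0 0 0 -1" --pt "0 0 0 0 0 0 -1" --pt "0 0 0 0 0 0 -1"

```text
time_s: 15.08
eef_pos: [0.4823, -0.0528, 0.2512]
tool_rot: [[-1.0, -0.002, -0.0], [-0.002, 1.0, 0.0], [0.0, 0.0, -1.0]]
ft_force: [0.3, 1.9, -3.9]
finger_gap: 0.012
```

Emit:
jog_arm --pt "0 -0.03 0 0 0 0 -1" --pt "0 -0.03 0 0 0 0 -1" --pt "0 0 0 0 0 0 -1"

```text
time_s: 15.33
eef_pos: [0.4821, -0.0541, 0.2511]
tool_rot: [[-1.0, -0.003, -0.001], [-0.003, 1.0, 0.001], [0.001, 0.001, -1.0]]
ft_force: [-0.0, 3.3, -4.8]
finger_gap: 0.0117
```

Emit:
jog_arm --pt "0 -0.03 0 0 0 0 -1" --pt "0 -0.03 0 0 0 0 -1" --pt "0 0 0 0 0 0 -1"

```text
time_s: 15.58
eef_pos: [0.4821, -0.0569, 0.2511]
tool_rot: [[-1.0, -0.002, -0.001], [-0.002, 1.0, -0.0], [0.001, -0.0, -1.0]]
ft_force: [-0.4, 3.4, -5.3]
finger_gap: 0.0116
```

Emit:
jog_arm --pt "0 -0.03 0 0 0 0 -1" --pt "0 -0.03 0 0 0 0 -1" --pt "0 0 0 0 0 0 -1"

```text
time_s: 15.83
eef_pos: [0.4822, -0.059, 0.2512]
tool_rot: [[-1.0, -0.002, -0.0], [-0.002, 1.0, -0.001], [0.0, -0.001, -1.0]]
ft_force: [-0.2, 0.7, -6.1]
finger_gap: 0.0122
```

Emit:
jog_arm --pt "0 -0.03 0 0 0 0 -1" --pt "0 -0.03 0 0 0 0 -1" --pt "0 0 0 0 0 0 -1"

```text
time_s: 16.08
eef_pos: [0.4823, -0.0607, 0.2513]
tool_rot: [[-1.0, -0.002, -0.0], [-0.002, 1.0, -0.0], [0.0, -0.0, -1.0]]
ft_force: [0.4, 0.4, -5.9]
finger_gap: 0.0116
```

Emit:
jog_arm --pt "0 -0.03 0 0 0 0 -1" --pt "0 -0.03 0 0 0 0 -1" --pt "0 0 0 0 0 0 -1"

```text
time_s: 16.33
eef_pos: [0.4823, -0.0625, 0.2513]
tool_rot: [[-1.0, -0.002, -0.0], [-0.002, 1.0, -0.0], [0.0, -0.0, -1.0]]
ft_force: [-1.0, -0.4, -5.3]
finger_gap: 0.0118
```

Emit:
jog_arm --pt "0 -0.03 0 0 0 0 -1" --pt "0 -0.03 0 0 0 0 -1" --pt "0 0 0 0 0 0 -1"

```text
time_s: 16.58
eef_pos: [0.4823, -0.0643, 0.2513]
tool_rot: [[-1.0, -0.002, 0.0], [-0.002, 1.0, -0.0], [-0.0, -0.0, -1.0]]
ft_force: [-0.2, -0.5, -4.8]
finger_gap: 0.0116
```

Emit:
jog_arm --pt "0 -0.03 0 0 0 0 -1" --pt "0 -0.03 0 0 0 0 -1" --pt "0 0 0 0 0 0 -1"

```text
time_s: 16.83
eef_pos: [0.4823, -0.0661, 0.2513]
tool_rot: [[-1.0, -0.002, 0.0], [-0.002, 1.0, -0.0], [-0.0, -0.0, -1.0]]
ft_force: [-0.1, -0.3, -4.7]
finger_gap: 0.0124
```

Emit:
jog_arm --pt "0 -0.03 0 0 0 0 -1" --pt "0 -0.03 0 0 0 0 -1" --pt "0 0 0 0 0 0 -1"

```text
time_s: 17.08
eef_pos: [0.4823, -0.0678, 0.2514]
tool_rot: [[-1.0, -0.002, 0.0], [-0.002, 1.0, -0.0], [-0.0, -0.0, -1.0]]
ft_force: [-0.7, -0.8, -5.4]
finger_gap: 0.0118
```

Emit:
jog_arm --pt "0 -0.03 0 0 0 0 -1" --pt "0 -0.02 0 0 0 0 -1" --pt "0 0 0 0 0 0 -1" --pt "0 0 0 0 0 0 -1"

```text
time_s: 17.42
eef_pos: [0.4824, -0.0692, 0.2513]
tool_rot: [[-1.0, -0.002, 0.0], [-0.002, 1.0, -0.0], [-0.0, -0.0, -1.0]]
ft_force: [1.1, -1.3, -5.3]
finger_gap: 0.0119
```

Emit:
jog_arm --pt "0 -0.03 0 0 0 0 -1" --pt "0 0 0 0 0 0 -1" --pt "0 0 0 0 0 0 -1"

```text
time_s: 17.67
eef_pos: [0.4824, -0.0701, 0.2513]
tool_rot: [[-1.0, -0.002, 0.0], [-0.002, 1.0, -0.0], [-0.0, -0.0, -1.0]]
ft_force: [-0.3, -1.2, -4.7]
finger_gap: 0.0116
```

Emit:
jog_arm --pt "0 -0.03 0 0 0 0 -1" --pt "0 0 0 0 0 0 -1" --pt "0 0 0 0 0 0 -1"

```text
time_s: 17.92
eef_pos: [0.4824, -0.0709, 0.2513]
tool_rot: [[-1.0, -0.002, 0.0], [-0.002, 1.0, -0.0], [-0.0, -0.0, -1.0]]
ft_force: [0.2, -1.7, -4.8]
finger_gap: 0.0119
```

```bash
python3 - <<'E'
from workcell import *
from h import *
d=eyes.get_image("side");pickle.dump(d,open("side6.pkl","wb"))
crop(d,220,140,330,230,7,"pics/side6.png")
d=eyes.get_image("top");pickle.dump(d,open("top6.pkl","wb"))
crop(d,230,180,350,260,6,"pics/top6.png")
s=status.state();print(s["ft_force"],s["eef_pos"])
E
```

```text
[ 0.07156533 -1.74387065 -5.82220795] [ 0.48237014 -0.07088534  0.25135183]
```

View pics/side6.png

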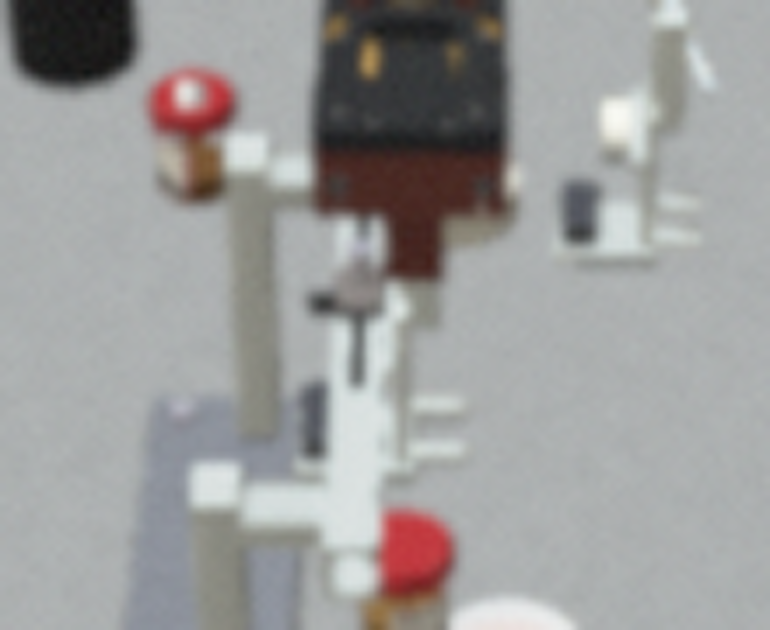

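View pics/top6.png

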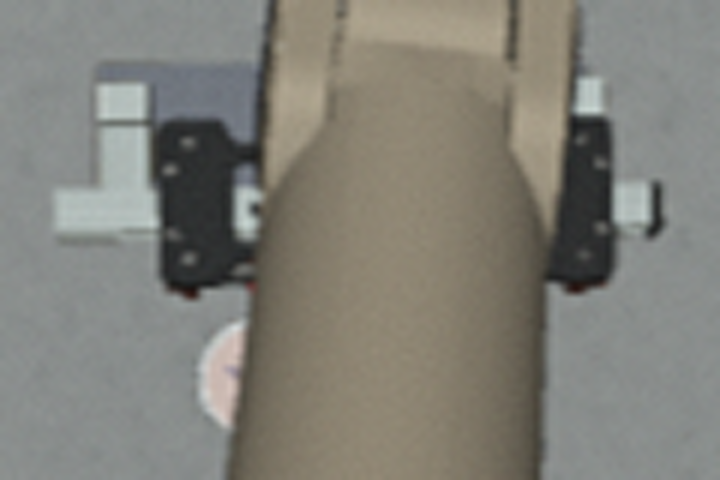

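Emit:
jog_arm --pt "0 -0.03 0 0 0 0 -1" --pt "0 0 0 0 0 0 -1" --pt "0 0 0 0 0 0 -1"

```text
time_s: 18.27
eef_pos: [0.4824, -0.0715, 0.2513]
tool_rot: [[-1.0, -0.002, 0.0], [-0.002, 1.0, 0.0], [-0.0, 0.0, -1.0]]
ft_force: [0.4, -0.4, -4.7]
finger_gap: 0.0121
```

Emit:
jog_arm --pt "0 -0.03 0 0 0 0 -1" --pt "0 0 0 0 0 0 -1" --pt "0 0 0 0 0 0 -1"

```text
time_s: 18.52
eef_pos: [0.4824, -0.072, 0.2513]
tool_rot: [[-1.0, -0.003, -0.0], [-0.003, 1.0, 0.001], [0.0, 0.001, -1.0]]
ft_force: [-0.0, 0.8, -4.5]
finger_gap: 0.0114
```

Emit:
jog_arm --pt "0 -0.02 0 0 0 0 -1" --pt "0 0 0 0 0 0 -1" --pt "0 0 0 0 0 0 -1"

```text
time_s: 18.77
eef_pos: [0.4824, -0.0724, 0.2513]
tool_rot: [[-1.0, -0.003, -0.0], [-0.003, 1.0, 0.001], [0.0, 0.001, -1.0]]
ft_force: [-0.2, 4.8, -4.8]
finger_gap: 0.0117
```

Emit:
jog_arm --pt "0 0.025 0 0 0 0 -1" --pt "0 0 0 0 0 0 -1" --pt "0 0 0 0 0 0 -1"

```text
time_s: 19.02
eef_pos: [0.4824, -0.0723, 0.2513]
tool_rot: [[-1.0, -0.002, 0.0], [-0.002, 1.0, 0.0], [-0.0, 0.0, -1.0]]
ft_force: [-0.5, 3.3, -3.2]
finger_gap: 0.012
```

Emit:
jog_arm --pt "0 0.015 0 0 0 0 -1" --pt "0 0 0 0 0 0 -1" --pt "0 0 0 0 0 0 -1"

```text
time_s: 19.27
eef_pos: [0.4823, -0.0721, 0.2513]
tool_rot: [[-1.0, -0.002, 0.0], [-0.002, 1.0, -0.0], [-0.0, -0.0, -1.0]]
ft_force: [0.1, 1.8, -5.1]
finger_gap: 0.0122
```

Emit:
jog_arm --pt "0 0.015 0 0 0 0 -1" --pt "0 0 0 0 0 0 -1" --pt "0 0 0 0 0 0 -1"

```text
time_s: 19.52
eef_pos: [0.4823, -0.0717, 0.2513]
tool_rot: [[-1.0, -0.002, 0.0], [-0.002, 1.0, -0.0], [-0.0, -0.0, -1.0]]
ft_force: [0.2, 0.3, -5.2]
finger_gap: 0.0121
```

Emit:
jog_arm --pt "0 0 0 0 0 0 -0.6" --pt "0 0 0 0 0 0 -0.5" --pt "0 0 0 0 0 0 -0.4" --pt "0 0 0 0 0 0 -0.3" --pt "0 0 0 0 0 0 -0.3" --pt "0 0 0 0 0 0 -0.3" --pt "0 0 0 0 0 0 -0.3"

```text
time_s: 20.1
eef_pos: [0.4824, -0.0714, 0.2514]
tool_rot: [[-1.0, -0.002, 0.0], [-0.002, 1.0, 0.0], [-0.0, 0.0, -1.0]]
ft_force: [0.0, -0.6, 0.1]
finger_gap: 0.0306
```

```bash
python3 - <<'E'
from workcell import *
from h import *
d=eyes.get_image("side")
crop(d,220,140,330,230,7,"pics/side7.png")
s=status.state();print(s["ft_force"],s["eef_pos"],s["finger_gap"])
E
```

```text
[-0.37641353 -0.14984387  0.60524532] [ 0.48239992 -0.07144042  0.2513614 ] 0.030818331881056118
```

View pics/side7.png

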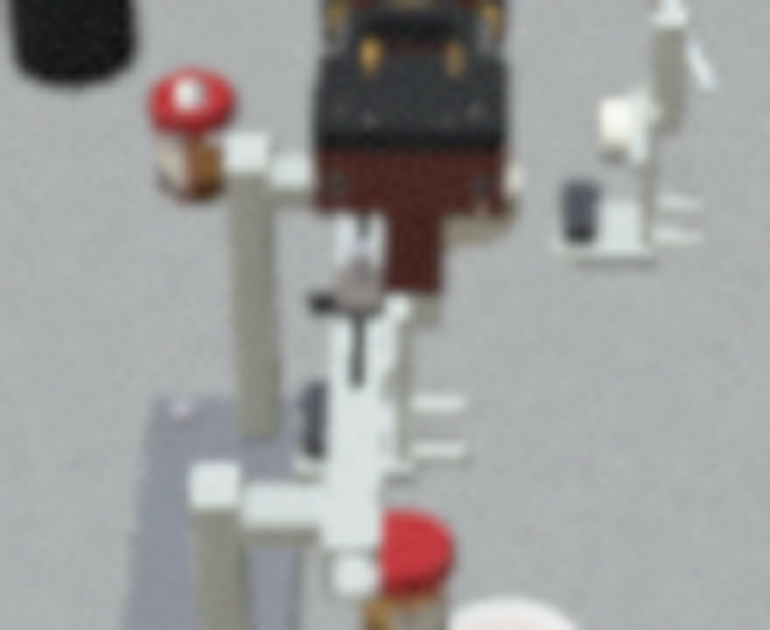

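Released; the carrier stayed put. Retract straight up, then away.

Emit:
jog_arm --pt "0 0 -0.1 0 0 0 -0.3" --pt "0 0 -0.3 0 0 0 -0.3" --pt "0 0 -0.5 0 0 0 -0.3" --pt "0 0 -0.6 0 0 0 -0.3" --pt "0 0 -0.6 0 0 0 -0.3" --pt "0 0 -0.6 0 0 0 -0.3" --pt "0 0 -0.3 0 0 0 -0.3"

```text
time_s: 20.73
eef_pos: [0.4831, -0.0717, 0.3441]
tool_rot: [[-1.0, -0.002, 0.004], [-0.002, 1.0, 0.0], [-0.004, 0.0, -1.0]]
ft_force: [0.5, 0.8, -0.1]
finger_gap: 0.0311
```

Emit:
jog_arm --pt "0 0.4 0 0 0 0 -0.3" --pt "0 0.8 0 0 0 0 -0.3" --pt "0 0.8 0 0 0 0 -0.3" --pt "0 0.8 0 0 0 0 -0.3" --pt "0 0.8 0 0 0 0 -0.3" --pt "0 0.8 0 0 0 0 -0.3" --pt "0 0.8 0 0 0 0 -0.3" --pt "0 0.8 0 0 0 0 -0.3" --pt "0 0.8 0 0 0 0 -0.3" --pt "0 0.6 0 0 0 0 -0.3" --pt "0 0.3 0 0 0 0 -0.3" --pt "0 0 0 0 0 0 -0.3" --pt "0 0 0 0 0 0 -0.3" --pt "0 0 0 0 0 0 -0.3"

```text
time_s: 21.9
eef_pos: [0.482, 0.158, 0.3413]
tool_rot: [[-1.0, -0.0, -0.0], [-0.0, 1.0, -0.001], [0.0, -0.001, -1.0]]
ft_force: [-0.2, -0.6, 0.8]
finger_gap: 0.0309
```

```bash
python3 - <<'E'
from workcell import *
from carfit import *
d=eyes.get_image("side");pickle.dump(d,open("side8.pkl","wb"))
cv2.imwrite("pics/side8f.png",d["frame"])
d=eyes.get_image("top");pickle.dump(d,open("top8.pkl","wb"))
crop(d,230,180,350,260,6,"pics/top8.png")
s=status.state();print(s["ft_force"],s["eef_pos"],s["time_s"])
C=cloud(d)
# tab top points
z=C[...,2];m=(z>.19)&(z<.21)&(abs(C[...,0]-.48)<.03)&(C[...,1]<-.03)&(C[...,1]>-.12);print(m.sum(),C[m].mean(0))
for n in("top8","top0"):
    d=pickle.load(open(n+".pkl","rb"));crop(d,270,195,320,230,12,f"pics/{n}z.png")
E
```

```text
[-0.4419  0.3255 -0.2466] [0.482  0.158  0.3414] 22.0
34 [ 0.4805 -0.0724  0.2005]
```

View pics/side8f.png

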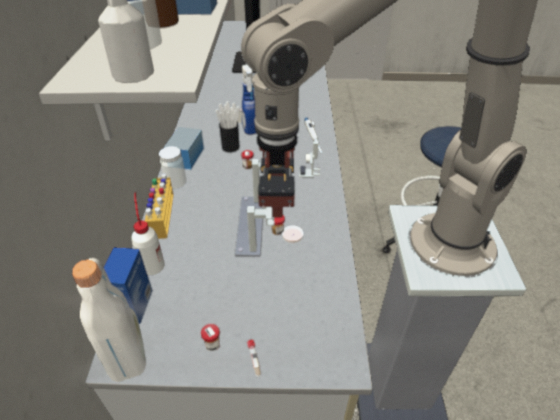

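View pics/top8.png

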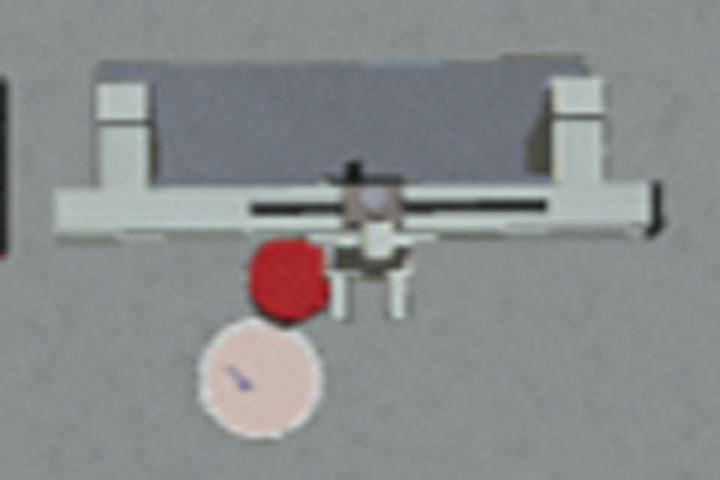

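Emit:
jog_arm --pt "0.3 0.5 0 0 0 0 -0.3" --pt "0.7 0.8 0 0 0 0 -0.3" --pt "0.7 0.8 0 0 0 0 -0.3" --pt "0.7 0.8 0 0 0 0 -0.3" --pt "0.7 0.8 0 0 0 0 -0.3" --pt "0.7 0.8 0 0 0 0 -0.3" --pt "0.7 0.8 0 0 0 0 -0.3" --pt "0.7 0.8 0 0 0 0 -0.3" --pt "0.7 0.8 0 0 0 0 -0.3" --pt "0.3 0.5 0 0 0 0 -0.3" --pt "0 0 0 0 0 0 -0.3" --pt "0 0 0 0 0 0 -0.3" --pt "0 0 0 0 0 0 -0.3"

```text
time_s: 23.08
eef_pos: [0.2966, 0.3798, 0.3413]
tool_rot: [[-1.0, 0.0, 0.0], [0.0, 1.0, -0.001], [-0.0, -0.001, -1.0]]
ft_force: [-0.1, 0.0, -0.3]
finger_gap: 0.0311
```

```bash
python3 - <<'E'
from workcell import *
from h import *
d=eyes.get_image("side")
a=cv2.resize(d["frame"][155:215,245:300],None,fx=7,fy=7,interpolation=cv2.INTER_CUBIC)
b=cv2.resize(pickle.load(open("side0.pkl","rb"))["frame"][155:215,245:300],None,fx=7,fy=7,interpolation=cv2.INTER_CUBIC)
cv2.imwrite("pics/side9.png",np.hstack([b,a]))
E
```

```text
(no output)
```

View pics/side9.png

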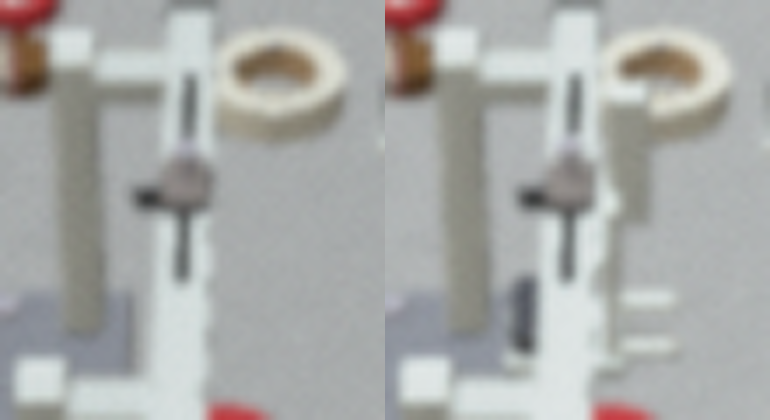

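The carrier hangs upright in the rail with its plate below and its tab beside the pin block. The pin head sits about where it was at the start, so it is not raised by a full 5 mm.

```bash
python3 - <<'E'
from workcell import *
print(ticket.finish_job())
E
```

```text
the job is handed in; nothing more can be done
None
```

The two-roller carrier hangs in the rail, released at the spring pin, and the job was handed in at about 23 s of robot time. No verdict was reported.

**What I did:** I gripped the carrier by its tab, lifted it about 77 mm and lined it up with the mouth. I then slid it in with no noticeable force. I felt the pin ride over the first roller at about 3.4 N along the rail, then drop between the two rollers. The largest push on the second roller was 4.8 N. I backed off until the force was close to zero, opened the fingers and lifted away.

**Last checks:**
- **Position:** the depth image puts the tab centre at (0.4805, -0.0724). The middle of the force dip while sliding was at about y -0.072, and the pin block measured y -0.073 in the top picture.
- **Upright and still:** both cameras show the carrier upright and in place after release. I did not measure its angle or speed.
- **Bystanders:** they look unmoved in the last pictures, and so does the big-wheel carrier where it showed. I did not measure either.

**Disagreements and limits:**
- **Pin height:** I could not measure it directly. It rests on the force pattern and on the pin head looking about as low as at the start.
- **Side camera:** its fits were about 0.05 rad off in yaw and several mm off along the rail compared with the top camera. I trusted the top camera and the contact forces.

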